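Flip a door panel onto the sanding board

ROBOT

A 6-joint arm with a two-finger parallel gripper is mounted at the origin on the work surface. World frame = base frame: x ahead of the robot, y to its left, z up, the work surface at z = 0. Lengths are in m, angles in rad, forces in N, time in s.
With the tool pointing down it reaches from about 0.225 to 0.875 m from the base axis. Payload 3.4 kg.
Tool frame: the origin (TCP) lies at the very end of the fingers, on their centre line; the grasp point (between the pads) lies 19 mm behind it; z points along the fingers, y is the line along which they close (so a half turn about z gives the same grasp; the last joint's range is limited). The gripper opens to 85 mm and grips with 20 to 120 N. Pads are 22 mm wide; open, the fingers measure 114 mm over their backs; the gripper's body (76 mm by 85 mm) begins 54 mm behind the grasp point. The pads swing forward as they close: fully open they stand 13 mm farther back than shut.
Start: joints at [1.079, 0.276, 1.505, -0, 1.361, -0.121], TCP at [0.208, 0.536, 0.231] pointing down, gripper open.
Joint ranges: [-2.89, 2.89], [-0.75, 2.08], [0.22, 2.7], [-1.18, 4.32], [0.11, 2.71], [-2.7, 2.7]. Speed limits (rad/s): [2.57, 2.57, 3.14, 3.14, 3.14, 3.14].

INTERFACE

Orientations are given as a unit quaternion [w, x, y, z].
In Python, from rig import readout, vision, manip gives the robot as it stands.
- The arm moves only by the shell command python3 -m handwheel 'ROWS' [FORCE]. ROWS is JSON, a list of rows, each a list of 3 entries, a list of its own where there are three numbers: the shift along the tool's x, y, z in mm, then the turn, a rotation vector about the tool's x, y, z in units of 6 degrees (1.0 is 6 degrees), then the closure, from -1 (fully open) to 1 (shut), so that 0 is half open. A call has 1 to 20 rows; each row shifts and turns the commanded pose from where the row before left it, along the tool's axes as they then stand; what a row does not reach is not made up. A row lasts 1/8 s, in which the tool goes at most 62.5 mm and 10.7 degrees, less where a joint would pass 70% of its speed; a pose out of reach is approached as far as the arm can. A call is refused whole if a number of a shift passes 62.5 or a number of a turn 1, either way. A call with a gripper value outside its range is refused whole. The fingers move at their own pace and stop on an object; FORCE is the grip in N (left out, the last holds). Time passes only in rows, so rows that do not move let the fingers close. It gives the time, the measured TCP pose, the force, the opening and the grip force at its end, in the units of the state.
- readout.get_state(): the state, without advancing time (a new reading comes with each control period).
- vision.get_image(name): name is "scene" or "top" or "wrist"; returns the picture (420x560x3 uint8, blue, green, red); there is no depth.
- vision.camera_params(name): a dict with "intrinsics" (3x3 intrinsics, pixels), "rvec" (rotation vector, rad) and "tvec" (3), from world to camera coordinates, as OpenCV has them; the wrist camera has in their place "hand_eye" (4x4, takes a point from camera to tool coordinates, whose origin is the TCP and whose axes are the flange's). Camera axes: x right, y down, z forward; pixel columns grow to the right and rows downward; lengths in m; the calibration is good to about 2 mm. A picture is of the moment at which its call begins: read the wrist's pose just before it. camera_params takes no time and is no camera call.
- manip.sign_off(): hands the job in; it is judged then, once.
The state is a dict: "clock": time; "qpos": joint angles; "qd": joint speeds; "effort": joint torques, N m; "position": TCP position; "ee_rot": TCP orientation; "contact_force": force on the tool from outside, world axes, zero at the start; "moment": the same for the moment, N m; "width": finger opening in m; "gripper_force": force on a finger pad.
Only numpy, scipy, OpenCV 4.12 (cv2) and the standard library are available. Lean on these libraries where they do the work, as an engineer would, in place of code of your own. Each camera call takes 0.05 s, during which the arm holds its last target. There are 200 camera calls.

TASK

The small primed door panel lies face down on the bench in front of the sanding board. With the fingertips only, push it against the board's front edge until it tips up, turn it over onto the board so that its raised face is up, and push it home so that its edge lies flush along the strip at the back of the board. Do not pick the panel up, and leave the brush, jar, knife and sanding block where they are.

Things in the scene. Friction and masses are not known exactly. Their poses are not given: they have to be found in the camera images.
- board: Sanding board fixed to the bench (z = 0): plywood slab 155 (its x) x 230 (y) x 22 mm. Origin: on the bench, middle of the slab's upright front face; x points from there to the back, z up. A dark strip along the back, whole width, stands 12 mm above the slab's top (34 mm above the bench), front face at x = 135 mm, 20 mm deep. Its x points to the robot's left (+y), give or take 0.35 rad.
- panel: Loose wood panel, primed white, 70-120 g: slab 90 (its x) x 120 (y) x 8 mm; on its face a centred raised field 60 x 90 x 12 mm, so a 15 mm rim all round. Starts face down, field on the bench, rim's underside 12 mm up, +x edge 15-40 mm short of the board and within 0.12 rad of parallel. Origin: centre of the field's face. z points from face to flat back: up at start, down when face up.
- panel_mid (a point): Centre of the panel's 8 mm back slab (16 mm from the field's face): 16 mm above the bench at the start, 26 mm when the panel lies face up on the board.
- panel_c0 (a point): Corner of the panel's back slab at its -x -y corner, mid-thickness.
- panel_c1 (a point): Corner of the panel's back slab at its -x +y corner, mid-thickness.
- panel_c2 (a point): Corner of the panel's back slab at its +x -y corner, mid-thickness.
- panel_c3 (a point): Corner of the panel's back slab at its +x +y corner, mid-thickness.
- brush: Bystander: bench brush, 130 x 32 mm head 50 mm high, handle along its +x to 170 mm from the centre, beyond the board's -y side, away from the robot. Origin under the head's centre.
- glue: Bystander: glue jar, 64 mm across, 100 mm tall, behind the board's strip. Origin at its foot's centre.
- knife: Bystander: filling knife about 200 mm long lying along its x, beyond the panel's -y side, away from the robot. Origin under its middle.
- block: Bystander: cork-faced sanding block 95 x 60 x 34 mm, on the bench before the panel. Origin under its centre.
Not all that is in view belongs to the job. Leave any orange or turquoise look-alike of the panel alone.

How it is judged:
By the outcome, as a careful person would: the job done as asked, in the order asked, and still so for the second after the job is handed in, with the robot touching nothing.
It also fails if it takes over 64 s, if anything falls off the work surface, if the arm or the gripper's body presses on something with over 40 N, if the wrist force passes 120 N, or if a joint passes its speed limit or range.

## Working session

There is one attempt and no reset: what is moved stays moved. The work goes in short steps, Python scripts to look and compute and a shell command to move; the robot and the scene stay as the last step left them, time stands still between calls to the robot, and variables do not carry over. Pictures are saved under pics/ and viewed, at most 10 in all, crops included, and the job is handed in when it is done.

```bash
mkdir -p pics; ls; python3 - <<'E'
from rig import readout, vision
import cv2, numpy as np
a=vision.get_image("top"); b=vision.get_image("scene")
cv2.imwrite("pics/top0.png",a); cv2.imwrite("pics/scene0.png",b)
for n in("top","scene","wrist"): print(vision.camera_params(n))
print(readout.get_state())
E
```

```text
pics
{'intrinsics': array([[524.00882096,   0.        , 283.94811981],
       [  0.        , 524.00882096, 203.54509005],
       [  0.        ,   0.        ,   1.        ]]), 'rvec': array([ 2.21588119, -2.17738114,  0.08154703]), 'tvec': array([0.02808605, 0.57674287, 1.11140039])}
{'intrinsics': array([[402.42215327,   0.        , 280.36994759],
       [  0.        , 402.42215327, 213.36711621],
       [  0.        ,   0.        ,   1.        ]]), 'rvec': array([ 2.16161195,  1.41816923, -0.45707185]), 'tvec': array([-0.27163366, -0.38571116,  1.14925376])}
{'intrinsics': array([[352.45698465,   0.        , 275.67515644],
       [  0.        , 352.45698465, 212.13656167],
       [  0.        ,   0.        ,   1.        ]]), 'hand_eye': array([[ 2.06071206e-04, -9.60062536e-01, -2.79785426e-01,
         7.05830130e-02],
       [ 9.99999964e-01,  2.46565576e-04, -1.09538135e-04,
        -3.49342415e-04],
       [ 1.74148915e-04, -2.79785393e-01,  9.60062552e-01,
        -1.44136303e-01],
       [ 0.00000000e+00,  0.00000000e+00,  0.00000000e+00,
         1.00000000e+00]])}
{'clock': 0.1, 'qpos': array([ 1.07900145e+00,  2.76508230e-01,  1.50598219e+00,  4.16787512e-05,
        1.36068075e+00, -1.20989046e-01]), 'qd': array([-4.28023081e-05, -3.94704747e-03, -3.94073386e-03, -1.80067463e-03,
       -6.99455751e-04,  3.80344869e-04]), 'effort': array([ 1.24466776e-03, -4.17699945e+01, -2.46404600e+01,  1.89535172e-04,
        5.82377339e-03,  5.78336824e-06]), 'position': array([0.20813133, 0.5355255 , 0.23054931]), 'ee_rot': array([-2.57485662e-04,  1.84346788e-01,  9.82860946e-01, -7.46356291e-04]), 'contact_force': array([-0.91997155,  0.58521154, -1.03736928]), 'moment': array([-0.03762529, -0.0171868 ,  0.03044253]), 'gripper_force': 0.0, 'width': 0.08536464573383823}
```

View pics/top0.png

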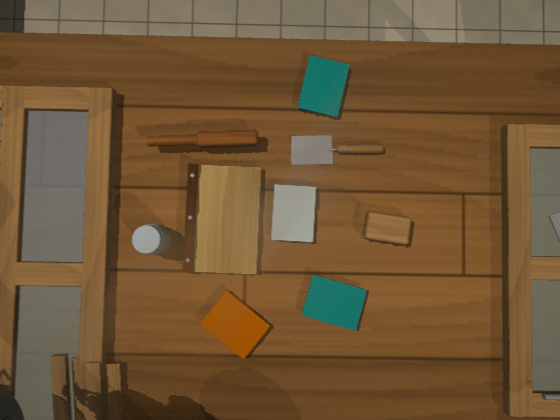

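View pics/scene0.png

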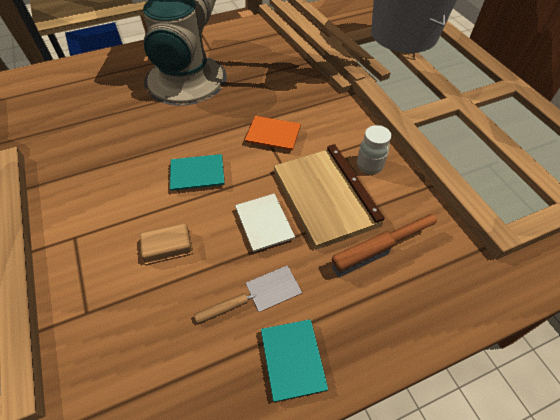

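The top view shows the white panel at about (294,213), with the board to its left at (199–261, 165–274). The dark strip is at x≈192, the jar at (148,240), the block at (388,228), the knife at (335,150) and the brush at (205,139). Next I'll measure these.

```bash
cat > h.py <<'E'
import cv2, numpy as np
from rig import readout, vision
from scipy.spatial.transform import Rotation as R
def cam(n):
    p=vision.camera_params(n); return p["intrinsics"],cv2.Rodrigues(p["rvec"])[0],p["tvec"]
def wcam(st):
    p=vision.camera_params("wrist"); q=st["ee_rot"]; T=np.eye(4); T[:3,:3]=R.from_quat([*q[1:],q[0]]).as_matrix(); T[:3,3]=st["position"]
    M=np.linalg.inv(T@p["hand_eye"]); return p["intrinsics"],M[:3,:3],M[:3,3]
def cast(c,uv,z):
    K,Rm,t=c; o=-Rm.T@t; d=(Rm.T@np.linalg.inv(K)@np.c_[np.atleast_2d(uv),np.ones(len(np.atleast_2d(uv)))].T).T
    return o+d*((z-o[2])/d[:,2])[:,None]
def white(im):
    h=cv2.cvtColor(im,cv2.COLOR_BGR2HSV); return ((h[...,1]<60)&(h[...,2]>110)).astype(np.uint8)
def quad(m,near):
    cs,_=cv2.findContours(m,cv2.RETR_EXTERNAL,cv2.CHAIN_APPROX_NONE)
    c=min([c for c in cs if cv2.contourArea(c)>150],key=lambda c:np.linalg.norm(c.reshape(-1,2).mean(0)-near))
    return c,cv2.boxPoints(cv2.minAreaRect(c))
E
python3 - <<'E'
from h import *
im=cv2.imread("pics/top0.png"); c=cam("top"); h=cv2.cvtColor(im,cv2.COLOR_BGR2HSV)
for p in[(294,213),(230,220),(192,220),(290,330-60),(312,150)]: print(p,h[p[1],p[0]])
_,b=quad(white(im),(294,213)); P=cast(c,b,.02)[:,:2]
print("panel px",b.round(1).tolist(),"\n",P.round(4),P.mean(0).round(4),[np.linalg.norm(P[i]-P[i-1]).round(4) for i in range(4)])
m=((h[...,2]>120)&(h[...,1]>60)&(h[...,0]>10)&(h[...,0]<30)).astype(np.uint8)
r=np.zeros_like(m); r[155:285,175:268]=m[155:285,175:268]; r=cv2.morphologyEx(r,cv2.MORPH_OPEN,np.ones((5,5)))
cc,b=quad(r,(230,220)); ap=cv2.approxPolyDP(cc,8,True).reshape(-1,2).astype(float);P=cast(c,b,.022)[:,:2]
print("board",b.round(1).tolist(),ap.tolist(),"\n",P.round(4),[np.linalg.norm(P[i]-P[i-1]).round(4) for i in range(4)]); print(cast(c,ap,.022)[:,:2].round(4))
print("block",cast(c,[(366,212),(412,218),(409,245),(364,239)],.034).round(3)[:,:2].tolist())
print("knife",cast(c,[(291,136),(333,136),(332,164),(291,164),(382,150)],.005).round(3)[:,:2].tolist(),"brush",cast(c,[(198,131),(257,131),(257,146),(198,147)],.05).round(3)[:,:2].tolist(),"jar",cast(c,[(148,240)],.1).round(3)[:,:2].tolist())
E
```

```text
(294, 213) [ 30  22 154]
(230, 220) [ 18 139 143]
(192, 220) [ 14 163  83]
(290, 270) [ 16 158 123]
(312, 150) [ 12  32 134]
panel px [[270.6000061035156, 239.1999969482422], [274.0, 183.8000030517578], [316.20001220703125, 186.39999389648438], [312.70001220703125, 241.8000030517578]] 
 [[ 0.4992  0.0656]
 [ 0.6182  0.0603]
 [ 0.6142 -0.0306]
 [ 0.4951 -0.0247]] [0.5566 0.0177] [np.float64(0.0904), np.float64(0.1191), np.float64(0.091), np.float64(0.1192)]
board [[194.39999389648438, 271.29998779296875], [199.3000030517578, 164.1999969482422], [260.8999938964844, 167.0], [256.0, 274.1000061035156]] [[201.0, 165.0], [195.0, 271.0], [256.0, 273.0], [259.0, 167.0]] 
 [[0.4284 0.2258]
 [0.6575 0.2217]
 [0.6539 0.0892]
 [0.4246 0.095 ]] [np.float64(0.1309), np.float64(0.2292), np.float64(0.1325), np.float64(0.2294)]
[[0.6557 0.218 ]
 [0.429  0.2247]
 [0.4269 0.0951]
 [0.6537 0.0933]]
block [[0.56, -0.136], [0.549, -0.234], [0.492, -0.228], [0.503, -0.132]]
knife [[0.726, 0.025], [0.728, -0.067], [0.666, -0.066], [0.664, 0.024], [0.699, -0.175]] brush [[0.724, 0.222], [0.726, 0.098], [0.694, 0.097], [0.69, 0.221]] jar [[0.494, 0.307]]
```

```bash
python3 - <<'E'
import cv2
im=cv2.imread("pics/top0.png")[140:300,130:430]
cv2.imwrite("pics/crop0.png",cv2.resize(im,None,fx=2.66,fy=2.66,interpolation=cv2.INTER_CUBIC))
E
```

```text
(no output)
```

View pics/crop0.png

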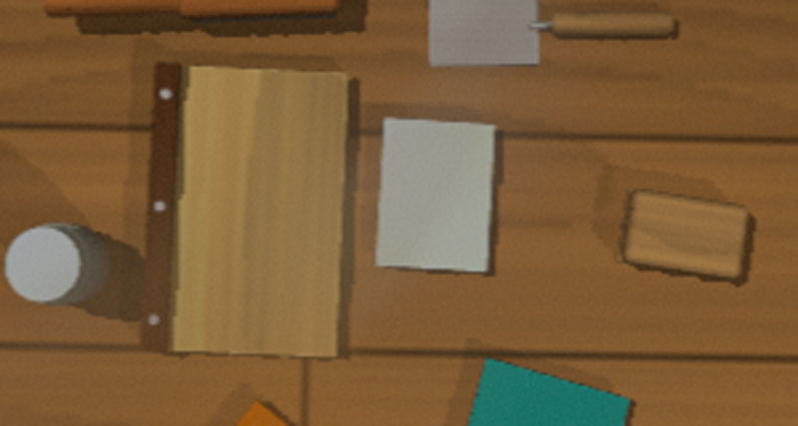

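The crop gives the board's front edge at y≈0.091 (about 0.017 rad yaw) and the panel edge about 27 mm short of it. The measured panel is 0.0905 x 0.119, which matches the given size. Next I'll move with the fingers shut to the bench side of the panel.

```bash
cat >> h.py <<'E'
def mat(st): q=st["ee_rot"]; return R.from_quat([*q[1:],q[0]]).as_matrix()
def target(a_deg, yaw=0.017):
    """tool matrix: z tilted a from straight down toward the board, x up/forward, y along the panel"""
    f=np.array([np.sin(yaw),np.cos(yaw),0]); u=np.array([0,0,1.]); a=np.radians(a_deg)
    z=np.sin(a)*f-np.cos(a)*u; x=np.cos(a)*f+np.sin(a)*u
    return np.c_[x,np.cross(z,x),z]
def plan(a_deg,p,yaw=0.017):
    """turn first, then shift: print turn (6 deg units, tool axes) and shift (mm, axes after the turn)"""
    st=readout.get_state(); T=target(a_deg,yaw); M=mat(st)
    print("turn",(np.degrees(R.from_matrix(M.T@T).as_rotvec())/6).round(2),"shift after",((T.T@(np.array(p)-st["position"]))*1e3).round(1),"shift now",((M.T@(np.array(p)-st["position"]))*1e3).round(1))
    print("pos",st["position"].round(4),"q",st["qpos"].round(2),"F",st["contact_force"].round(1),"t",round(st["clock"],2))
E
python3 -m handwheel '[[[-27.7,-23.4,4],[0,0,0],1],[[-27.7,-23.4,4],[0,0,0],1],[[-27.7,-23.4,4],[0,0,0],1],[[-27.7,-23.4,4],[0,0,0],1],[[-27.7,-23.4,4],[0,0,0],1],[[-27.7,-23.4,4],[0,0,0],1],[[-27.7,-23.4,4],[0,0,0],1],[[-27.7,-23.4,4],[0,0,0],1],[[-27.7,-23.4,4],[0,0,0],1],[[-27.7,-23.4,4],[0,0,0],1],[[-27.7,-23.4,4],[0,0,0],1],[[-27.7,-23.4,4],[0,0,0],1],[[-27.7,-23.4,4],[0,0,0],1],[[-27.7,-23.4,4],[0,0,0],1],[[-27.7,-23.4,4],[0,0,0],1],[[-27.7,-23.4,4],[0,0,0],1],[[-27.7,-23.4,4],[0,0,0],1],[[-27.7,-23.4,4],[0,0,0],1],[[-27.7,-23.4,4],[0,0,0],1],[[-27.7,-23.4,4],[0,0,0],1]]' 
python3 -c "
from h import *
plan(0,(.555,-.08,.1)); plan(25,(.555,-.08,.1))"
```

```text
clock: 2.6
position: [0.5553, -0.102, 0.1507]
ee_rot: [-0.0, 0.184, 0.983, 0.0]
contact_force: [0.6, 0.6, 0.6]
width: -0.0002
gripper_force: 0.0
turn [-0.000e+00 -1.000e-02  1.162e+01] shift after [22.  -0.7 50.7] shift now [ 8.2 20.4 50.7]
pos [ 0.5553 -0.102   0.1507] q [-0.31  0.32  1.65  0.    1.17 -1.5 ] F [0.6 0.6 0.6] t 2.6
turn [-2.54  3.63 11.42] shift after [-1.5 -0.7 55.3] shift now [ 8.2 20.4 50.7]
pos [ 0.5553 -0.102   0.1507] q [-0.31  0.32  1.65  0.    1.17 -1.5 ] F [0.6 0.6 0.6] t 2.6
```

```bash
python3 -m handwheel '[[[0,0,0],[0,0,0.97],1],[[0,0,0],[0,0,0.97],1],[[0,0,0],[0,0,0.97],1],[[0,0,0],[0,0,0.97],1],[[0,0,0],[0,0,0.97],1],[[0,0,0],[0,0,0.97],1],[[0,0,0],[0,0,0.97],1],[[0,0,0],[0,0,0.97],1],[[0,0,0],[0,0,0.97],1],[[0,0,0],[0,0,0.97],1],[[0,0,0],[0,0,0.97],1],[[0,0,0],[0,0,0.95],1],[[0,0,0],[0,1,0],1],[[0,0,0],[0,1,0],1],[[0,0,0],[0,1,0],1],[[0,0,0],[0,1,0],1]]' 
python3 - <<'E'
from h import *
plan(24,(.555,-.065,.03))
st=readout.get_state(); im=vision.get_image("wrist"); cv2.imwrite("pics/w1.png",im); vision.get_image("scene")
E
```

```text
clock: 4.6
position: [0.5551, -0.1011, 0.1513]
ee_rot: [-0.147, 0.697, 0.686, 0.149]
contact_force: [-0.1, 0.1, -0.7]
width: -0.0001
gripper_force: 0.0
turn [ 0.   -0.03  0.  ] shift after [-16.4  -0.7 125.4] shift now [-16.8  -0.7 125.4]
pos [ 0.5551 -0.1011  0.1513] q [-0.54  0.4   1.6   0.37  1.37 -0.64] F [-0.1  0.1 -0.7] t 4.6
```

View pics/w1.png

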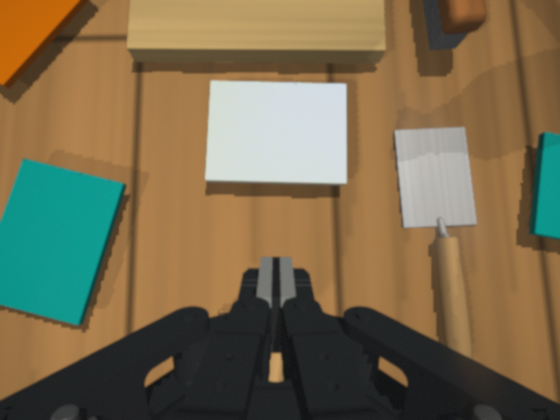

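The wrist view shows the fingers shut and centred on the panel: its near edge is at row ~183, columns 206–346, and the board edge is above it. Nothing is in the way. Descending behind the rim.

```bash
python3 -m handwheel '[[[-2.7,0,18.6],[0,0,0],1],[[-2.7,0,18.6],[0,0,0],1],[[-2.7,0,18.6],[0,0,0],1],[[-2.7,0,18.6],[0,0,0],1],[[-2.7,0,18.6],[0,0,0],1],[[-2.7,0,18.6],[0,0,0],1],[[-2.7,0,18.6],[0,0,0],1],[[-2.7,0,18.6],[0,0,0],1],[[0,0,0],[0,0,0],1]]' 
python3 - <<'E'
from h import *
plan(24,(.555,-.045,.006))
im=vision.get_image("top"); cv2.imwrite("pics/top1.png",im)
E
```

```text
clock: 5.82
position: [0.5547, -0.0587, 0.0057]
ee_rot: [-0.147, 0.697, 0.686, 0.147]
contact_force: [0.7, 0.0, 0.1]
width: -0.0001
gripper_force: 0.0
turn [-0.03 -0.    0.  ] shift after [12.7  0.1  5.4] shift now [12.6  0.1  5.4]
pos [ 0.5547 -0.0587  0.0057] q [-0.48  0.55  1.8   0.43  1.04 -0.73] F [0.7 0.  0.1] t 5.83
```

```bash
python3 -m handwheel '[[[4.57,0,2.03],[0,0,0],1],[[4.57,0,2.03],[0,0,0],1],[[4.57,0,2.03],[0,0,0],1],[[4.57,0,2.03],[0,0,0],1],[[4.57,0,2.03],[0,0,0],1],[[4.57,0,2.03],[0,0,0],1],[[4.57,0,2.03],[0,0,0],1],[[4.57,0,2.03],[0,0,0],1]]' 
python3 -m handwheel '[[[3.66,0,1.63],[0,0,0],1],[[1.83,0,0.81],[0,0,0],1],[[0,0,0],[0,0,0],1]]' 
python3 -m handwheel '[[[1.83,0,0.81],[0,0,0],1],[[0,0,0],[0,0,0],1]]' 
python3 - <<'E'
from h import *
plan(24,(.555,-.01,.006))
im=vision.get_image("top"); cv2.imwrite("pics/top2.png",im)
_,b=quad(white(im[:,:]),(285,213)); print(b.round(1).tolist(),cast(cam("top"),b,.02)[:,:2].round(4).tolist())
E
```

```text
clock: 6.88
position: [0.5566, -0.02, 0.0066]
ee_rot: [-0.146, 0.697, 0.686, 0.148]
contact_force: [0.3, -1.2, 1.0]
width: 0.0001
gripper_force: 0.4
clock: 7.25
position: [0.5565, -0.0139, 0.0066]
ee_rot: [-0.146, 0.697, 0.686, 0.148]
contact_force: [-0.4, 0.3, -0.2]
width: -0.0001
gripper_force: 0.0
clock: 7.5
position: [0.5566, -0.0121, 0.0066]
ee_rot: [-0.146, 0.697, 0.686, 0.148]
contact_force: [-0.2, -0.2, 0.3]
width: 0.0
gripper_force: 0.0
turn [-0. -0.  0.] shift after [ 1.6 -1.6  1.4] shift now [ 1.6 -1.6  1.4]
pos [ 0.5566 -0.0121  0.0066] q [-0.4   0.53  1.83  0.46  1.   -0.68] F [-0.2 -0.2  0.3] t 7.5
[[259.29998779296875, 239.60000610351562], [261.6000061035156, 184.1999969482422], [304.1000061035156, 186.0], [301.79998779296875, 241.39999389648438]] [[0.4977, 0.0896], [0.6169, 0.087], [0.6147, -0.0045], [0.4955, -0.0013]]
```

```bash
python3 -m handwheel '[[[1.83,0,0.81],[0,0,0],1],[[0,0,0],[0,0,0],1]]'; python3 -m handwheel '[[[1.83,0,0.81],[0,0,0],1],[[0,0,0],[0,0,0],1]]'; python3 -m handwheel '[[[1.83,0,0.81],[0,0,0],1],[[0,0,0],[0,0,0],1]]'
```

```text
clock: 7.8
position: [0.5566, -0.01, 0.0066]
ee_rot: [-0.146, 0.697, 0.686, 0.148]
contact_force: [-0.1, 0.3, 0.2]
width: -0.0
gripper_force: 0.0
clock: 8.05
position: [0.5567, -0.008, 0.0067]
ee_rot: [-0.146, 0.697, 0.686, 0.148]
contact_force: [-0.3, 0.4, 0.4]
width: 0.0003
gripper_force: 0.0
clock: 8.3
position: [0.5567, -0.0074, 0.0066]
ee_rot: [-0.145, 0.697, 0.686, 0.147]
contact_force: [-2.2, -5.0, 1.0]
width: -0.0001
gripper_force: 2.4
```

```bash
python3 -m handwheel '[[[0.92,0,0.41],[0,0,0],1],[[0.81,0,-1.83],[0,0,0],1],[[0.81,0,-1.83],[0,0,0],1],[[0.81,0,-1.83],[0,0,0],1],[[0,0,0],[0,0,0],1]]'; python3 - <<'E'
from h import *
im=vision.get_image("top"); im2=vision.get_image("scene"); cv2.imwrite("pics/s3.png",im2);cv2.imwrite("pics/top3.png",im)
print(readout.get_state()["contact_force"])
a=cv2.resize(im2[160:280,200:340],None,fx=2.8,fy=2.8,interpolation=2); b=cv2.resize(im[160:280,220:360],None,fx=2.8,fy=2.8,interpolation=2)
cv2.imwrite("pics/v3.png",np.hstack([a,b]))
E
```

```text
clock: 8.93
position: [0.5567, -0.0075, 0.0121]
ee_rot: [-0.144, 0.697, 0.687, 0.147]
contact_force: [-2.5, -7.1, -0.4]
width: 0.0001
gripper_force: 3.5
[-1.7338605  -7.15181931  0.66000622]
```

View pics/v3.png

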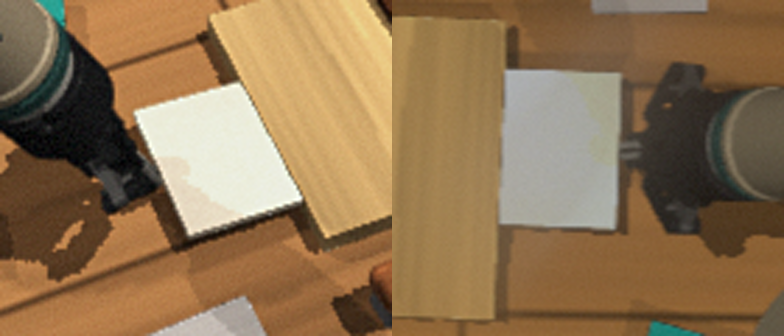

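The panel is hard against the board (left pane: near edge (136,112)–(187,238)). I'll triangulate the near corners for height.

```bash
cat >> h.py <<'E'
def tri(uvt,uvs):
    P=[c[0]@np.c_[c[1],c[2]] for c in(cam("top"),cam("scene"))]
    X=cv2.triangulatePoints(P[0],P[1],np.float64(uvt).T,np.float64(uvs).T); return (X[:3]/X[3]).T
def polys(im,near,eps=5):
    m=cv2.morphologyEx(white(im),cv2.MORPH_OPEN,np.ones((3,3))); c,b=quad(m,near); return cv2.approxPolyDP(c,eps,True).reshape(-1,2)
E
python3 - <<'E'
from h import *
print(tri([(301.4,186.1),(300,241.8)],[(266.8,245),(248.6,200)]).round(4))
for n,near in(("top3",(280,213)),("s3",(275,217)),("top0",(294,213)),("scene0",(265,222))): print(n,polys(cv2.imread(f"pics/{n}.png"),near).tolist())
E
```

```text
[[0.6146 0.0007 0.0152]
 [0.4951 0.0038 0.0189]]
top3 [[260, 185], [258, 239], [299, 241], [301, 186]]
s3 [[285, 190], [248, 200], [267, 243], [307, 231]]
top0 [[275, 184], [271, 238], [312, 241], [315, 187]]
scene0 [[274, 194], [236, 205], [252, 249], [293, 237]]
```

```bash
python3 - <<'E'
from h import *
def q(t,s): return tri(*[ [c for c in x] for x in (t,s)]).round(4)
print("start",q([(274,184),(270.6,239.2),(312.7,241.8),(316.2,186.4)],[(274,194),(274,194),(236,205),(252,249)])[2:])
for t,s in(("top0","scene0"),("top3","s3")):
    r=[]
    for n,near in((t,(290,213)),(s,(270,220))):
        im=cv2.imread(f"pics/{n}.png"); m=cv2.morphologyEx(white(im),cv2.MORPH_OPEN,np.ones((3,3))); c,_=quad(m,near)
        p=np.float32(polys(im,near)).reshape(-1,1,2)
        g=cv2.cvtColor(im,cv2.COLOR_BGR2GRAY); cv2.cornerSubPix(g,p,(4,4),(-1,-1),(3,30,.01)); r.append(p.reshape(-1,2))
    i=[0,1,2,3]; order=[3,0,1,2] if 0 else None
    # top: far+x, far-x, near-x, near+x ; scene: far-x, near-x, near+x, far+x
    print(t,r[0].round(1).tolist(),r[1].round(1).tolist()); print(tri(r[0][[1,2,3,0]],r[1]).round(4))
E
```

```text
start [[ 0.4953 -0.0242  0.0161]
 [ 0.6142 -0.0309  0.02  ]]
top0 [[273.79998779296875, 183.89999389648438], [271.29998779296875, 239.60000610351562], [312.79998779296875, 241.5], [315.70001220703125, 187.1999969482422]] [[274.3999938964844, 192.8000030517578], [234.89999389648438, 206.1999969482422], [253.39999389648438, 250.6999969482422], [294.5, 236.3000030517578]]
[[ 0.4984  0.0646  0.0173]
 [ 0.4956 -0.0255  0.0131]
 [ 0.6136 -0.0297  0.0114]
 [ 0.6183  0.0603  0.0155]]
top3 [[260.5, 184.39999389648438], [257.79998779296875, 239.5], [299.3999938964844, 241.60000610351562], [301.5, 185.8000030517578]] [[285.20001220703125, 188.5], [248.0, 200.0], [267.5, 244.60000610351562], [307.79998779296875, 230.89999389648438]]
[[0.4978 0.0926 0.0179]
 [0.4952 0.0042 0.019 ]
 [0.6152 0.001  0.0173]
 [0.6169 0.0897 0.0159]]
```

Both near corners came out about 6 mm higher than the start baseline, so the panel is tipping. I'll compute the arc of the rim edge and of the TCP.

```bash
cat > arc.py <<'E'
import numpy as np
B=.0925; pts=np.array([(0,0),(0,8),(90,0),(90,8),(15,-12),(75,-12)])/1e3
a=np.radians(24); zt=np.array([np.sin(a),-np.cos(a)]); xt=np.array([np.cos(a),np.sin(a)])
prev=None
for th in (0,4,8,12,16,20,25,30,35,40,45,50,55,60,65,70,75,80,85,90):
    t=np.radians(th); f=lambda p:np.c_[-p[:,0]*np.cos(t)+p[:,1]*np.sin(t),p[:,0]*np.sin(t)+p[:,1]*np.cos(t)]
    q=f(pts); z0=-q[:,1].min(); low=q[:,1]+z0<.022; y0=B-q[low,0].max()
    C=f(np.array([[.09,0]]))[0]+[y0,z0]; d=min(.003+th*1e-4,.008)
    T=C+d*zt-.011*xt
    print(th,"C",(C*1e3).round(1),"TCP",(T*1e3).round(1),"tool step x,z",None if prev is None else ((T-prev)@np.c_[xt,zt]*1e3).round(1)); prev=T
E
python3 arc.py
```

```text
0 C [ 2.5 12. ] TCP [-6.3  4.8] tool step x,z None
4 C [ 2.2 17.2] TCP [-6.5  9.6] tool step x,z [ 1.8 -4.5]
8 C [ 2.3 22.3] TCP [-6.2 14.4] tool step x,z [ 2.2 -4.2]
12 C [ 2.8 27.3] TCP [-5.5 19. ] tool step x,z [ 2.5 -4. ]
16 C [ 3.8 32.2] TCP [-4.4 23.5] tool step x,z [ 2.9 -3.7]
20 C [ 5.2 36.9] TCP [-2.8 27.9] tool step x,z [ 3.2 -3.3]
25 C [ 7.6 42.6] TCP [-0.3 33.1] tool step x,z [ 4.5 -3.7]
30 C [10.6 47.9] TCP [ 2.9 37.9] tool step x,z [ 4.9 -3.1]
35 C [14.2 52.8] TCP [ 6.8 42.4] tool step x,z [ 5.3 -2.6]
40 C [18.4 57.9] TCP [11.2 47. ] tool step x,z [ 5.9 -2.4]
45 C [23.2 63.6] TCP [16.2 52.3] tool step x,z [ 6.7 -2.8]
50 C [28.5 68.9] TCP [21.7 57.2] tool step x,z [ 7.  -2.2]
55 C [34.3 73.7] TCP [27.5 61.9] tool step x,z [ 7.2 -2. ]
60 C [40.6 77.9] TCP [33.8 66.2] tool step x,z [ 7.4 -1.3]
65 C [47.2 81.6] TCP [40.4 69.8] tool step x,z [ 7.5 -0.6]
70 C [54.2 84.6] TCP [47.4 72.8] tool step x,z [7.6 0.1]
75 C [61.5 86.9] TCP [54.7 75.2] tool step x,z [7.6 0.8]
80 C [69.  88.6] TCP [62.2 76.9] tool step x,z [7.6 1.5]
85 C [76.7 89.7] TCP [69.9 77.9] tool step x,z [7.4 2.2]
90 C [84.5 90. ] TCP [77.7 78.2] tool step x,z [7.3 2.9]
```

```bash
python3 -m handwheel '[[[1.1,0,-1.6],[0,0,0],1],[[1.1,0,-1.6],[0,0,0],1],[[1.2,0,-1.55],[0,0,0],1],[[1.2,0,-1.55],[0,0,0],1],[[1.3,0,-1.5],[0,0,0],1],[[1.3,0,-1.5],[0,0,0],1],[[1.4,0,-1.4],[0,0,0],1],[[1.4,0,-1.4],[0,0,0],1]]'; python3 - <<'E'
from h import *
im=vision.get_image("top"); im2=vision.get_image("scene"); cv2.imwrite("pics/s4.png",im2);cv2.imwrite("pics/top4.png",im)
a,b=polys(im,(280,213)),polys(im2,(275,217)); print(a.tolist(),b.tolist())
if len(a)==4==len(b): print(tri(a[[1,2,3,0]],b).round(4))
E
```

```text
clock: 10.02
position: [0.557, -0.0062, 0.0269]
ee_rot: [-0.142, 0.697, 0.688, 0.145]
contact_force: [-4.4, -15.8, 2.7]
width: -0.0
gripper_force: 7.9
[[260, 185], [258, 239], [299, 241], [301, 186]] [[285, 190], [248, 195], [268, 239], [307, 231]]
[[0.4988 0.0921 0.0141]
 [0.4965 0.0056 0.0373]
 [0.6133 0.0031 0.0343]
 [0.6155 0.0902 0.0131]]
```

```bash
python3 -m handwheel '[[[1.0,0,-1.75],[0,0,0],1],[[1.0,0,-1.75],[0,0,0],1],[[1.18,0,-1.67],[0,0,0],1],[[1.18,0,-1.67],[0,0,0],1],[[1.3,0,-1.6],[0,0,0],1]]'; python3 - <<'E'
from h import *
im=vision.get_image("top"); im2=vision.get_image("scene"); cv2.imwrite("pics/s5.png",im2);cv2.imwrite("pics/top5.png",im)
a,b=polys(im,(280,213)),polys(im2,(275,217)); print(a.tolist(),b.tolist())
if len(a)==4==len(b): print(tri(a[[1,2,3,0]],b).round(4))
E
```

```text
clock: 10.75
position: [0.5571, -0.0039, 0.0373]
ee_rot: [-0.142, 0.697, 0.687, 0.146]
contact_force: [-3.8, -13.7, 3.7]
width: -0.0001
gripper_force: 7.1
[[260, 185], [258, 239], [297, 241], [299, 185]] [[285, 189], [249, 192], [269, 236], [306, 231]]
[[0.4988 0.092  0.0177]
 [0.4963 0.0095 0.0453]
 [0.614  0.0069 0.0441]
 [0.6152 0.0895 0.0132]]
```

```bash
python3 -m handwheel '[[[-1.5,0,1.5],[0,0,0],1],[[-1,0,2],[0,0,0],1],[[0,0,0],[0,0,0],1]]'; python3 - <<'E'
from h import *
im=vision.get_image("top"); im2=vision.get_image("scene"); w=vision.get_image("wrist"); cv2.imwrite("pics/s6.png",im2);cv2.imwrite("pics/top6.png",im)
a,b=polys(im,(280,213)),polys(im2,(275,217)); print(a.tolist(),b.tolist())
if len(a)==4==len(b): print(tri(a[[1,2,3,0]],b).round(4))
cv2.imwrite("pics/v6.png",np.hstack([cv2.resize(im2[160:270,200:320],None,fx=3.3,fy=3.3,interpolation=2),cv2.resize(w[60:360,80:480],(396,363))]))
E
```

```text
clock: 11.22
position: [0.557, -0.0051, 0.0328]
ee_rot: [-0.142, 0.697, 0.687, 0.145]
contact_force: [-3.8, -14.9, 2.9]
width: 0.0001
gripper_force: 7.3
[[260, 185], [258, 239], [298, 241], [300, 185]] [[285, 189], [249, 193], [268, 237], [307, 231]]
[[0.4988 0.092  0.0177]
 [0.4966 0.008  0.0429]
 [0.6143 0.0047 0.0422]
 [0.6155 0.0902 0.0131]]
```

View pics/v6.png

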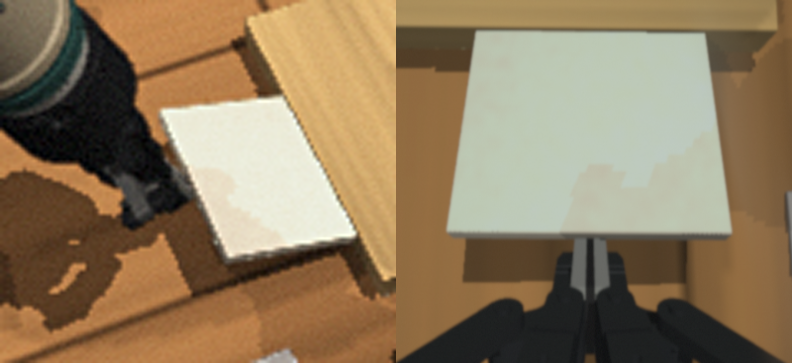

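The panel is evenly raised about 25°, with the tip under the middle of the rim (right pane, tip at (590,240), near edge row 235). Continuing the arc with less compression.

```bash
python3 -m handwheel '[[[1.45,0,-2.1],[0,0,0],1],[[1.45,0,-2.1],[0,0,0],1],[[2.8,0,-1.4],[0,0,0],1],[[2.8,0,-1.4],[0,0,0],1],[[3.0,0,-1.35],[0,0,0],1],[[3.0,0,-1.35],[0,0,0],1]]'; python3 - <<'E'
from h import *
im=vision.get_image("top"); im2=vision.get_image("scene"); cv2.imwrite("pics/s7.png",im2);cv2.imwrite("pics/top7.png",im)
a,b=polys(im,(280,213)),polys(im2,(275,217)); print(a.tolist(),b.tolist())
if len(a)==4==len(b): print(tri(a[[1,2,3,0]],b).round(4))
E
```

```text
clock: 12.12
position: [0.5576, 0.0002, 0.0481]
ee_rot: [-0.139, 0.697, 0.689, 0.143]
contact_force: [-9.3, -28.7, 11.4]
width: 0.0003
gripper_force: 15.4
[[261, 185], [259, 239], [296, 240], [297, 184]] [[251, 188], [272, 233], [306, 231], [285, 189]]
[[ 0.4931  0.0632  0.0395]
 [ 0.5047  0.0225 -0.1088]
 [ 0.6263  0.0337  0.0676]
 [ 0.5987  0.0714  0.1439]]
```

```bash
python3 -m handwheel '[[[-2.7,0,-1.2],[0,0,0],1],[[-2.7,0,-1.2],[0,0,0],1],[[0,0,0],[0,0,0],1]]'; python3 - <<'E'
from h import *
im=vision.get_image("top"); im2=vision.get_image("scene"); cv2.imwrite("pics/s7.png",im2);cv2.imwrite("pics/top7.png",im)
a,b=polys(im,(280,213)),polys(im2,(275,217)); print(a.tolist(),b.tolist())
b=b[np.argsort(b[:,0])] # near-x, near+x, far-x, far+x  
a=a[np.argsort(-a[:,0])]; n=a[:2][np.argsort(-a[:2,1])]; f=a[2:][np.argsort(-a[2:,1])]
print(tri(np.r_[n,f],b).round(4))
E
```

```text
clock: 12.6
position: [0.5567, 0.0038, 0.0482]
ee_rot: [-0.146, 0.697, 0.686, 0.148]
contact_force: [-0.3, -0.8, -0.9]
width: -0.0
gripper_force: 0.0
[[264, 184], [262, 239], [303, 241], [304, 220], [296, 212], [304, 205], [305, 186]] [[283, 191], [254, 200], [262, 213], [252, 221], [263, 246], [303, 233]]Traceback (most recent call last):
  File "<stdin>", line 6, in <module>
  File "h.py", line 31, in tri
    X=cv2.triangulatePoints(P[0],P[1],np.float64(uvt).T,np.float64(uvs).T); return (X[:3]/X[3]).T
cv2.error: OpenCV(4.12.0) /io/opencv/modules/calib3d/src/triangulate.cpp:72: error: (-209:Sizes of input arguments do not match) Number of points must be the same in function 'icvTriangulatePoints'
```

The panel slipped off and fell back flat: top view shows its near edge at column ~304, with a notch at (296,212) where the finger covers it. The tip had only been holding the edge face by friction. I'll retreat and go in steeper, so the tip gets properly under the rim.

```bash
python3 -m handwheel '[[[-9.1,0,-4.1],[0,-1,0],1],[[-9.6,0,-3.1],[0,-1,0],1],[[-9.8,0,-2.1],[0,0,0],1],[[-9.8,0,-2.1],[0,0,0],1],[[-9.8,0,-2.1],[0,0,0],1],[[-2,0,9.8],[0,0,0],1],[[-2,0,9.8],[0,0,0],1],[[-2,0,9.8],[0,0,0],1],[[0,0,0],[0,0,0],1]]'; python3 - <<'E'
from h import *
im=vision.get_image("top"); cv2.imwrite("pics/top8.png",im)
_,b=quad(white(im),(285,213)); print(cast(cam("top"),b,.02)[:,:2].round(4).tolist())
plan(12,(.5565,-.025,.0045))
E
```

```text
clock: 13.82
position: [0.5551, -0.046, 0.0171]
ee_rot: [-0.075, 0.709, 0.697, 0.074]
contact_force: [0.6, -0.5, 0.2]
width: 0.0001
gripper_force: 0.0
[[0.4988, 0.0862], [0.6178, 0.0829], [0.6151, -0.0084], [0.496, -0.0044]]
turn [-0.01 -0.01  0.  ] shift after [18.   0.5 17.3] shift now [18.   0.5 17.3]
pos [ 0.5556 -0.0462  0.0177] q [-0.34  0.47  1.82  0.25  0.93 -0.48] F [-0.2 -0.4  0.2] t 13.88
```

```bash
python3 -m handwheel '[[[-1.35,0,6.3],[0,0,0],1],[[-1.35,0,6.3],[0,0,0],1],[[0,0,0],[0,0,0],1],[[4.7,0,1.0],[0,0,0],1],[[4.7,0,1.0],[0,0,0],1],[[4.7,0,1.0],[0,0,0],1],[[4.7,0,1.0],[0,0,0],1],[[4.7,0,1.0],[0,0,0],1],[[4.7,0,1.0],[0,0,0],1],[[4.7,0,1.0],[0,0,0],1],[[1.95,0,0.4],[0,0,0],1],[[0,0,0],[0,0,0],1]]';python3 -m handwheel '[[[1.95,0,0.4],[0,0,0],1],[[0,0,0],[0,0,0],1]]'
```

```text
clock: 15.38
position: [0.5566, -0.0108, 0.0055]
ee_rot: [-0.073, 0.709, 0.697, 0.075]
contact_force: [-0.2, -0.5, 0.9]
width: -0.0002
gripper_force: 0.0
clock: 15.62
position: [0.5567, -0.0089, 0.0055]
ee_rot: [-0.073, 0.709, 0.697, 0.075]
contact_force: [0.4, 0.1, 0.4]
width: 0.0
gripper_force: 0.0
```

```bash
python3 -m handwheel '[[[1.75,0,1.4],[0,0,0],1],[[0,0,0],[0,0,0],1]]';python3 -m handwheel '[[[1.5,0,0.3],[0,0,0],1],[[0,0,0],[0,0,0],1]]'
```

```text
clock: 15.88
position: [0.5571, -0.0082, 0.0045]
ee_rot: [-0.072, 0.709, 0.698, 0.074]
contact_force: [0.6, -4.9, 0.4]
width: 0.0001
gripper_force: 2.4
clock: 16.12
position: [0.5571, -0.0081, 0.0045]
ee_rot: [-0.071, 0.709, 0.698, 0.073]
contact_force: [-0.7, -7.9, 1.6]
width: 0.0001
gripper_force: 4.4
```

```bash
python3 -m handwheel '[[[0.42,0,-1.96],[0,0,0],1],[[0.42,0,-1.96],[0,0,0],1],[[0.42,0,-1.96],[0,0,0],1],[[0.42,0,-1.96],[0,0,0],1],[[0.42,0,-1.96],[0,0,0],1],[[0.42,0,-1.96],[0,0,0],1],[[0,0,0],[0,0,0],1]]'; cat >> h.py <<'E'
def corners():
    im=vision.get_image("top"); im2=vision.get_image("scene"); a,b=polys(im,(280,213)),polys(im2,(275,217))
    if len(a)!=4 or len(b)!=4: print(a.tolist(),b.tolist()); return im,im2
    b=b[np.argsort(b[:,0])]; a=a[np.argsort(-a[:,0])]; n=a[:2][np.argsort(-a[:2,1])]; f=a[2:][np.argsort(-a[2:,1])]
    print("near-,near+,far-,far+\n",tri(np.r_[n,f],b).round(4)); return im,im2
E
python3 -c "
from h import *
corners()"
```

```text
clock: 17.0
position: [0.5572, -0.0081, 0.0164]
ee_rot: [-0.071, 0.709, 0.698, 0.073]
contact_force: [-1.7, -8.4, 0.9]
width: 0.0
gripper_force: 4.5
near-,near+,far-,far+
 [[0.4972 0.0074 0.0301]
 [0.6142 0.0026 0.0247]
 [0.4991 0.0929 0.014 ]
 [0.6176 0.0899 0.0125]]
```

```bash
python3 -m handwheel '[[[0.5,0,1.05],[0,0.93,0],1],[[0.5,0,1.05],[0,0.93,0],1],[[0.5,0,1.05],[0,0.93,0],1],[[0.5,0,1.05],[0,0.93,0],1],[[0.5,0,1.05],[0,0.93,0],1],[[0,0,0],[0,0,0],1]]';python3 - <<'E'
from h import *
im,im2=corners(); w=vision.get_image("wrist"); plan(40,(.557,-.008,.0126))
cv2.imwrite("pics/v9.png",np.hstack([cv2.resize(im2[160:270,200:320],None,fx=3.3,fy=3.3,interpolation=2),cv2.resize(w[60:360,80:480],(396,363))]))
E
```

```text
clock: 17.85
position: [0.5572, -0.0028, 0.0113]
ee_rot: [-0.239, 0.672, 0.658, 0.243]
contact_force: [0.1, -3.0, -0.5]
width: 0.0001
gripper_force: 1.2
near-,near+,far-,far+
 [[0.4964 0.005  0.027 ]
 [0.6136 0.002  0.028 ]
 [0.4994 0.0914 0.0114]
 [0.6178 0.0884 0.0137]]
turn [0.   0.03 0.01] shift after [-5.7  0.1 -4.3] shift now [-5.7  0.1 -4.3]
pos [ 0.557  -0.0009  0.013 ] q [-0.52  0.62  1.81  0.65  1.18 -0.9 ] F [ 0.  -1.3 -0.4] t 18.0
```

View pics/v9.png

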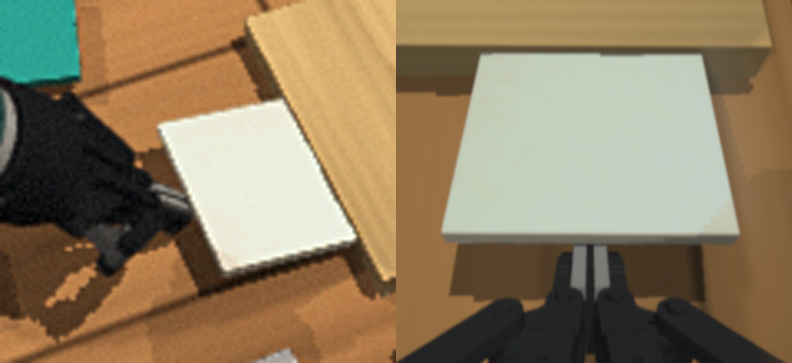

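The wrist pane shows the tip now tucked under the rim (near edge row ~238 overlaps the tip at (590,245)), with the panel still raised and only about 2 N of load. Lifting on.

```bash
python3 -m handwheel '[[[2.2,0,-1.4],[0,0,0],1],[[2.2,0,-1.4],[0,0,0],1],[[2.2,0,-1.4],[0,0,0],1],[[2.2,0,-1.4],[0,0,0],1],[[2.2,0,-1.4],[0,0,0],1],[[2.2,0,-1.4],[0,0,0],1]]';python3 -c "
from h import *
corners()"
```

```text
clock: 18.75
position: [0.5567, 0.0041, 0.0279]
ee_rot: [-0.24, 0.67, 0.659, 0.243]
contact_force: [0.2, 0.4, -0.7]
width: -0.0004
gripper_force: 0.2
near-,near+,far-,far+
 [[0.4983 0.0115 0.0466]
 [0.6141 0.0089 0.043 ]
 [0.4994 0.0893 0.0089]
 [0.6163 0.0866 0.0088]]
```

```bash
python3 -m handwheel '[[[3,0,-0.8],[0,0,0],1],[[3,0,-0.8],[0,0,0],1],[[3.1,0,-0.6],[0,0,0],1],[[3.1,0,-0.6],[0,0,0],1],[[3.35,0,-0.45],[0,0,0],1],[[3.35,0,-0.45],[0,0,0],1],[[3.7,0,-0.55],[0,0,0],1],[[3.7,0,-0.55],[0,0,0],1]]';python3 -c "
from h import *
corners()"
```

```text
clock: 19.85
position: [0.5572, 0.0209, 0.0484]
ee_rot: [-0.239, 0.67, 0.659, 0.243]
contact_force: [-0.9, -0.0, -0.4]
width: 0.0003
gripper_force: 0.2
near-,near+,far-,far+
 [[ 0.6369 -0.0313  0.2459]
 [ 0.6916 -0.0326  0.2118]
 [ 0.6381  0.0273  0.1938]
 [ 0.6981  0.0316  0.156 ]]
```

```bash
python3 -m handwheel '[[[3.8,0,-0.25],[0,0,0],1],[[3.8,0,-0.25],[0,0,0],1],[[3.85,0,0.1],[0,0,0],1],[[3.85,0,0.1],[0,0,0],1],[[3.85,0,0.5],[0,0,0],1],[[3.85,0,0.5],[0,0,0],1],[[3.8,0,0.75],[0,0,0],1],[[3.8,0,0.75],[0,0,0],1]]';python3 - <<'E'
from h import *
im=vision.get_image("top");im2=vision.get_image("scene"); cv2.imwrite("pics/s10.png",im2)
cv2.imwrite("pics/v10.png",np.hstack([cv2.resize(im2[150:260,200:320],None,fx=3.3,fy=3.3,interpolation=2),cv2.resize(im[150:260,210:330],None,fx=3.3,fy=3.3,interpolation=2)]))
E
```

```text
clock: 20.95
position: [0.5575, 0.0459, 0.0663]
ee_rot: [-0.239, 0.67, 0.659, 0.243]
contact_force: [0.1, -0.4, -0.2]
width: 0.0002
gripper_force: 0.1
```

View pics/v10.png

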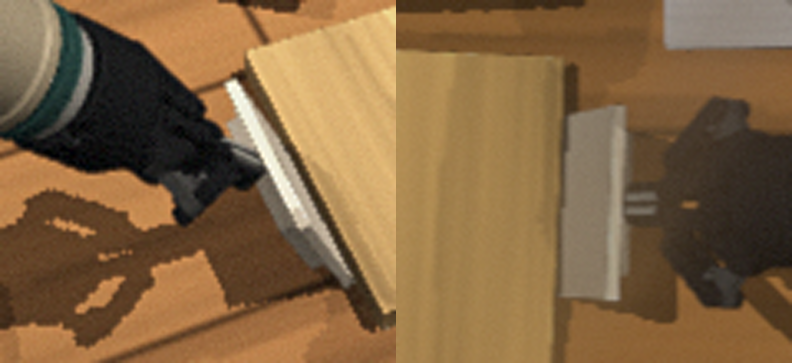

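The panel stands about 65–70° up with its lower edge against the board, and the tip bears on the upper rim (about (240,150) left pane, (640,200) right pane). I'll carry on past vertical.

```bash
python3 -m handwheel '[[[5.9,0,4.5],[0,0,0],1],[[5.8,0,4.7],[0,0,0],1],[[5.75,0,4.8],[0,0,0],1],[[5.75,0,4.8],[0,0,0],1]]'; python3 -m handwheel '[[[5.3,0,4.2],[0,0,0],1],[[5.3,0,4.2],[0,0,0],1],[[4,0,5.3],[0,0,0],1],[[4,0,5.3],[0,0,0],1],[[2.5,0,6.2],[0,0,0],1],[[2.5,0,6.2],[0,0,0],1]]';python3 - <<'E'
from h import *
im=vision.get_image("top");im2=vision.get_image("scene"); cv2.imwrite("pics/s11.png",im2)
cv2.imwrite("pics/v11.png",np.hstack([cv2.resize(im2[150:260,200:320],None,fx=3.3,fy=3.3,interpolation=2),cv2.resize(im[150:260,210:330],None,fx=3.3,fy=3.3,interpolation=2)]))
E
```

```text
clock: 21.55
position: [0.559, 0.0769, 0.0759]
ee_rot: [-0.242, 0.668, 0.659, 0.249]
contact_force: [-12.1, -21.6, 54.8]
width: -0.0002
gripper_force: 27.8
clock: 22.3
position: [0.5585, 0.1142, 0.0569]
ee_rot: [-0.24, 0.67, 0.659, 0.243]
contact_force: [0.1, -0.6, 0.3]
width: -0.0001
gripper_force: 0.0
```

View pics/v11.png

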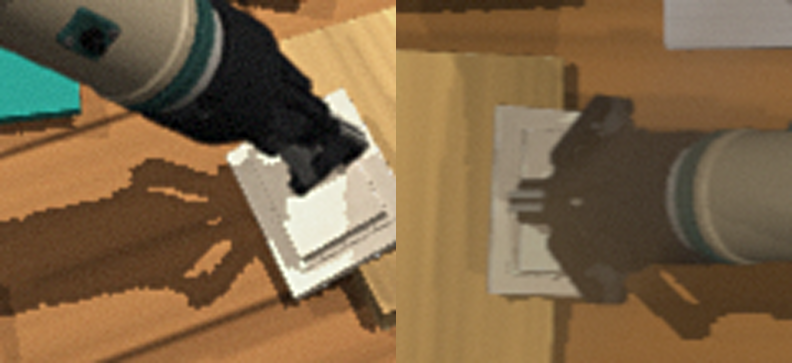

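The panel has gone over face up, with its field visible. Its lower edge runs (232,155)–(295,298) in the left pane, so it may still be leaning over the front edge. Checking the edge heights.

```bash
python3 - <<'E'
from h import *
c=cam("scene"); t=cam("top")
for z in (0,.01,.02,.03,.04): print(z,"lower",cast(c,[(270.3,197),(289.4,240.3)],z)[:,:2].round(4).tolist(),"lead",cast(t,[(238.5,238.8),(240.9,182.4)],z+.02)[:,:2].round(4).tolist())
E
python3 -m handwheel '[[[-5,0,-6],[0,0,0],1],[[-15,0,-18],[0,0,0],1],[[-15,0,-18],[0,0,0],1],[[-15,0,-18],[0,0,0],1],[[-15,0,-18],[0,0,0],1]]'
python3 - <<'E'
from h import *
im=vision.get_image("top");im2=vision.get_image("scene"); cv2.imwrite("pics/s12.png",im2);cv2.imwrite("pics/top12.png",im)
cv2.imwrite("pics/v12.png",np.hstack([cv2.resize(im2[140:260,210:330],None,fx=3.3,fy=3.3,interpolation=2),cv2.resize(im[150:270,210:330],None,fx=3.3,fy=3.3,interpolation=2)]))
E
```

```text
0 lower [[0.4933, 0.0577], [0.6139, 0.0503]] lead [[0.4988, 0.1341], [0.6199, 0.1316]]
0.01 lower [[0.5006, 0.0549], [0.6195, 0.0476]] lead [[0.4988, 0.1334], [0.6189, 0.1309]]
0.02 lower [[0.5079, 0.0521], [0.6251, 0.0449]] lead [[0.4989, 0.1326], [0.6179, 0.1302]]
0.03 lower [[0.5152, 0.0493], [0.6306, 0.0422]] lead [[0.499, 0.1319], [0.6169, 0.1295]]
0.04 lower [[0.5225, 0.0465], [0.6362, 0.0395]] lead [[0.4991, 0.1312], [0.6159, 0.1288]]
clock: 23.02
position: [0.5572, 0.0119, 0.0761]
ee_rot: [-0.239, 0.67, 0.659, 0.243]
contact_force: [0.0, -0.5, -0.6]
width: -0.0004
gripper_force: 0.0
```

View pics/v12.png

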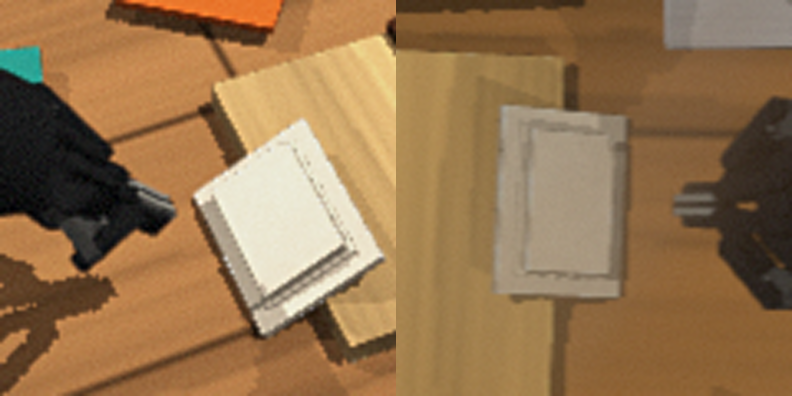

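The panel leans about 30° with its lower edge on the bench at y≈0.054 and its middle almost over the board's corner; its leading edge is at y≈0.132. I'll push up-slope against the side of the raised field until it tips flat.

```bash
python3 -m handwheel '[[[0,0,0],[0,-0.83,0],1],[[0,0,0],[0,-0.84,0],1],[[0,0,0],[0,0,0],1]]'; python3 -c "
from h import *
plan(30,(.557,.0495,.0105))"
```

```text
clock: 23.5
position: [0.5569, 0.0152, 0.0768]
ee_rot: [-0.181, 0.688, 0.678, 0.184]
contact_force: [0.2, -0.2, -0.4]
width: 0.0002
gripper_force: 0.0
turn [-0.    0.01  0.03] shift after [-3.4 -0.5 74.6] shift now [-3.3 -0.5 74.6]
pos [0.5569 0.0152 0.0768] q [-0.41  0.46  1.78  0.52  1.18 -0.67] F [ 0.2 -0.2 -0.4] t 23.5
```

```bash
python3 -m handwheel '[[[-0.8,0,18],[0,0,0],1],[[-0.8,0,18],[0,0,0],1],[[-0.9,0,18],[0,0,0],1],[[-0.9,0,10],[0,0,0],1],[[0,0,10],[0,0,0],1],[[0,0,0],[0,0,0],1]]';python3 -m handwheel '[[[2,0,0],[0,0,0],1],[[2,0,0],[0,0,0],1],[[0,0,0],[0,0,0],1]]';python3 -m handwheel '[[[2,0,0],[0,0,0],1],[[2,0,0],[0,0,0],1],[[2,0,0],[0,0,0],1],[[0,0,0],[0,0,0],1]]'; python3 -c "
from h import *
im=vision.get_image('top'); cv2.imwrite('pics/top13.png',im)
im2=vision.get_image('scene'); cv2.imwrite('pics/s13.png',im2)
for n,i in (('t',im),('s',im2)): print(n,polys(i,(255,210) if n=='t' else (290,215)).tolist())
im=cv2.imread('pics/top12.png');print(polys(im,(255,210)).tolist())
"
```

```text
clock: 24.25
position: [0.5573, 0.048, 0.0094]
ee_rot: [-0.182, 0.689, 0.677, 0.184]
contact_force: [-0.6, 1.0, -0.9]
width: -0.0001
gripper_force: 0.0
clock: 24.62
position: [0.5582, 0.051, 0.0124]
ee_rot: [-0.18, 0.689, 0.678, 0.184]
contact_force: [0.3, -0.2, 0.2]
width: -0.0003
gripper_force: 0.3
clock: 25.12
position: [0.5578, 0.0567, 0.0151]
ee_rot: [-0.181, 0.689, 0.677, 0.184]
contact_force: [-0.2, -0.1, 0.3]
width: 0.0
gripper_force: 0.0
t [[239, 182], [246, 227], [270, 232], [264, 195], [272, 186]]
s [[305, 176], [272, 196], [291, 226], [298, 226], [289, 230], [292, 238], [327, 217]]
[[242, 194], [250, 188], [253, 200], [262, 199], [266, 189], [254, 187], [271, 185], [242, 182]]
```

```bash
python3 -m handwheel '[[[2,0,0],[0,0,0],1],[[2,0,0],[0,0,0],1],[[2,0,0],[0,0,0],1],[[2,0,0],[0,0,0],1],[[0,0,0],[0,0,0],1]]'; python3 -m handwheel '[[[-3,0,-8],[0,0,0],1],[[-5,0,-15],[0,0,0],1],[[-10,0,-20],[0,0,0],1],[[-10,0,-20],[0,0,0],1],[[-10,0,-20],[0,0,0],1]]'
cat >> h.py <<'E'
def outline(n,near,show=True):
    im=vision.get_image(n); h=cv2.cvtColor(im,cv2.COLOR_BGR2HSV)
    m=((h[...,1]<70)&(h[...,2]>75)).astype(np.uint8); m=cv2.morphologyEx(m,cv2.MORPH_OPEN,np.ones((3,3)))
    c,b=quad(m,near); print(n,"area",cv2.contourArea(c),"box",b.round(1).tolist(),"poly",cv2.approxPolyDP(cv2.convexHull(c),3,True).reshape(-1,2).tolist())
    return im,b
E
python3 - <<'E'
from h import *
im,b=outline("top",(250,210)); cv2.imwrite("pics/top14.png",im)
for z in(.022,.03): P=cast(cam("top"),b,z); print(z,P[:,:2].round(4).tolist(),[np.linalg.norm(P[i]-P[i-1]).round(4) for i in range(4)])
im,b=outline("scene",(300,205)); cv2.imwrite("pics/s14.png",im)
E
```

```text
clock: 25.85
position: [0.5579, 0.0636, 0.0191]
ee_rot: [-0.181, 0.689, 0.677, 0.184]
contact_force: [-0.4, -0.3, 0.7]
width: -0.0001
gripper_force: 0.3
clock: 26.48
position: [0.5568, -0.0125, 0.0731]
ee_rot: [-0.18, 0.689, 0.677, 0.184]
contact_force: [1.0, 1.1, -0.0]
width: -0.0005
gripper_force: 0.0
top area 2310.5 box [[229.5, 237.89999389648438], [232.0, 181.60000610351562], [274.70001220703125, 183.5], [272.29998779296875, 239.8000030517578]] poly [[274, 184], [272, 239], [231, 238], [232, 183]]
0.022 [[0.5003, 0.1531], [0.6211, 0.1507], [0.6188, 0.0588], [0.4979, 0.0619]] [np.float64(0.0913), np.float64(0.1208), np.float64(0.0919), np.float64(0.1209)]
0.03 [[0.5003, 0.1524], [0.6203, 0.15], [0.618, 0.0588], [0.4979, 0.0618]] [np.float64(0.0906), np.float64(0.12), np.float64(0.0912), np.float64(0.1201)]
scene area 1938.0 box [[272.3999938964844, 190.8000030517578], [310.3999938964844, 171.8000030517578], [334.6000061035156, 220.1999969482422], [296.6000061035156, 239.1999969482422]] poly [[310, 179], [333, 221], [295, 234], [274, 190]]
```

The panel is flat: at z = 0.030 its outline measures 0.091 x 0.120, spanning y 0.060–0.151. Now I'll push its trailing edge home.

```bash
python3 -m handwheel '[[[0,0,0],[0,-1,0],1],[[0,0,0],[0,-1,0],1],[[0,0,0],[0,-1,0],1],[[0,0,0],[0,-1,0],1],[[0,0,0],[0,-1,0],1],[[0,0,0],[0,0,0],1]]'; python3 -c "
from h import *
plan(0,(.558,.032,.0255))"
```

```text
clock: 27.32
position: [0.556, -0.0088, 0.072]
ee_rot: [0.0, 0.712, 0.702, -0.001]
contact_force: [0.7, 0.6, -0.3]
width: 0.0001
gripper_force: 0.0
turn [-0.01  0.01  0.04] shift after [40.9  1.3 46.5] shift now [40.9  1.5 46.5]
pos [ 0.556  -0.0088  0.072 ] q [-0.14  0.38  1.78 -0.    0.98 -0.13] F [ 0.7  0.6 -0.3] t 27.32
```

```bash
python3 -m handwheel '[[[10,0.4,11.6],[0,0,0],1],[[10,0.4,11.6],[0,0,0],1],[[10,0.4,11.6],[0,0,0],1],[[10.9,0.3,11.7],[0,0,0],1],[[0,0,0],[0,0,0],1],[[5,0,0],[0,0,0],1],[[5,0,0],[0,0,0],1],[[5,0,0],[0,0,0],1],[[5,0,0],[0,0,0],1],[[5,0,0],[0,0,0],1],[[5,0,0],[0,0,0],1],[[0,0,0],[0,0,0],1]]'; python3 -c "
from h import *
im,b=outline('top',(245,210)); P=cast(cam('top'),b,.03); print(P[:,:2].round(4).tolist(),[np.linalg.norm(P[i]-P[i-1]).round(4) for i in range(4)])"
```

```text
clock: 28.82
position: [0.5593, 0.0603, 0.0253]
ee_rot: [0.001, 0.713, 0.701, -0.001]
contact_force: [-0.4, 0.2, -0.6]
width: 0.0001
gripper_force: 0.0
top area 283.5 box [[241.0, 226.0], [266.0, 226.0], [266.0, 239.0], [241.0, 239.0]] poly [[266, 227], [265, 239], [241, 238], [244, 226]]
[[0.526, 0.1287], [0.5269, 0.0756], [0.4994, 0.0751], [0.4985, 0.1281]] [np.float64(0.0275), np.float64(0.053), np.float64(0.0275), np.float64(0.053)]
```

```bash
python3 -m handwheel '[[[5,0,0],[0,0,0],1],[[5,0,0],[0,0,0],1],[[5,0,0],[0,0,0],1],[[5,0,0],[0,0,0],1],[[5,0,0],[0,0,0],1],[[5,0,0],[0,0,0],1],[[5,0,0],[0,0,0],1],[[5,0,0],[0,0,0],1],[[5,0,0],[0,0,0],1],[[5,0,0],[0,0,0],1],[[0,0,0],[0,0,0],1]]'; python3 -m handwheel '[[[3,0,0],[0,0,0],1],[[3,0,0],[0,0,0],1],[[2,0,0],[0,0,0],1],[[0,0,0],[0,0,0],1]]'
```

```text
clock: 30.25
position: [0.5602, 0.1102, 0.0252]
ee_rot: [0.001, 0.713, 0.701, -0.001]
contact_force: [0.9, 0.3, 1.0]
width: 0.0002
gripper_force: 0.0
clock: 30.75
position: [0.5604, 0.118, 0.0252]
ee_rot: [0.001, 0.713, 0.701, -0.001]
contact_force: [0.1, -0.2, 0.2]
width: -0.0
gripper_force: 0.0
```

```bash
python3 -m handwheel '[[[2,0,0],[0,0,0],1],[[2,0,0],[0,0,0],1],[[0,0,0],[0,0,0],1]]'; python3 -m handwheel '[[[1.5,0,0],[0,0,0],1],[[0,0,0],[0,0,0],1]]'; python3 -m handwheel '[[[1.5,0,0],[0,0,0],1],[[0,0,0],[0,0,0],1]]'
```

```text
clock: 31.12
position: [0.5604, 0.122, 0.0252]
ee_rot: [0.001, 0.713, 0.701, -0.001]
contact_force: [-0.2, -0.7, 0.1]
width: -0.0001
gripper_force: 0.0
clock: 31.38
position: [0.5604, 0.1234, 0.0252]
ee_rot: [0.001, 0.713, 0.701, -0.001]
contact_force: [-0.4, -0.8, -0.3]
width: -0.0002
gripper_force: 0.0
clock: 31.62
position: [0.5603, 0.1248, 0.0252]
ee_rot: [0.001, 0.713, 0.701, -0.001]
contact_force: [-0.5, 0.2, 0.2]
width: 0.0001
gripper_force: 0.2
```

```bash
python3 -m handwheel '[[[1.5,0,0],[0,0,0],1],[[0,0,0],[0,0,0],1]]'; python3 -m handwheel '[[[1.5,0,0],[0,0,0],1],[[0,0,0],[0,0,0],1]]'; python3 -m handwheel '[[[1,0,0],[0,0,0],1],[[0,0,0],[0,0,0],1]]'
```

```text
clock: 31.88
position: [0.5601, 0.1253, 0.0251]
ee_rot: [0.001, 0.713, 0.701, -0.002]
contact_force: [-1.5, -4.9, 1.1]
width: 0.0001
gripper_force: 2.6
clock: 32.12
position: [0.5601, 0.1254, 0.0252]
ee_rot: [0.002, 0.712, 0.702, -0.003]
contact_force: [-0.3, -9.5, 0.6]
width: -0.0001
gripper_force: 4.7
clock: 32.38
position: [0.5601, 0.1254, 0.0252]
ee_rot: [0.002, 0.712, 0.702, -0.003]
contact_force: [0.2, -11.9, 2.4]
width: -0.0
gripper_force: 6.0
```

It's hard against the strip with 12 N and no further travel. I'll back off and check that it's flush.

```bash
python3 -m handwheel '[[[-4,0,0],[0,0,0],1],[[-15,0,0],[0,0,0],1],[[-20,0,-10],[0,0,0],1],[[-30,0,-20],[0,0,0],1],[[-40,0,-20],[0,0,0],1],[[-40,0,-20],[0,0,0],1],[[-40,0,-10],[0,0,0],1]]'; python3 - <<'E'
from h import *
im,b=outline("top",(225,210)); cv2.imwrite("pics/top15.png",im)
P=cast(cam("top"),b,.03); print(P[:,:2].round(4).tolist(),[np.linalg.norm(P[i]-P[i-1]).round(4) for i in range(4)])
h=cv2.cvtColor(im,cv2.COLOR_BGR2HSV)
for r in (178,190,200,210,220,230,245,255):
    print(r,[tuple(int(v) for v in h[r,c,1:]) for c in range(190,210)])
outline("scene",(325,190))
E
```

```text
clock: 33.25
position: [0.558, -0.0624, 0.1076]
ee_rot: [0.002, 0.713, 0.701, 0.0]
contact_force: [0.7, -0.7, -0.6]
width: 0.0001
gripper_force: 0.0
top area 2308.5 box [[193.60000610351562, 236.8000030517578], [196.39999389648438, 180.60000610351562], [239.1999969482422, 182.60000610351562], [236.39999389648438, 238.89999389648438]] poly [[197, 181], [239, 184], [236, 238], [194, 236]]
[[0.5014, 0.2283], [0.6211, 0.2258], [0.6183, 0.1346], [0.4985, 0.1378]] [np.float64(0.0906), np.float64(0.1198), np.float64(0.0912), np.float64(0.1199)]
178 [(159, 74), (162, 74), (156, 80), (167, 78), (178, 76), (156, 75), (170, 60), (124, 66), (136, 92), (130, 141), (131, 165), (128, 171), (131, 169), (133, 169), (134, 170), (134, 168), (131, 171), (133, 171), (128, 171), (127, 169)]
190 [(147, 78), (147, 78), (145, 81), (148, 81), (162, 77), (142, 72), (57, 85), (16, 143), (13, 172), (25, 173), (33, 170), (30, 170), (27, 167), (15, 170), (7, 173), (9, 173), (7, 172), (7, 173), (5, 170), (4, 171)]
200 [(148, 81), (137, 82), (137, 82), (136, 79), (150, 80), (124, 72), (47, 98), (14, 151), (5, 170), 
[... 763 characters left out ...]
]
245 [(112, 98), (118, 99), (113, 97), (109, 94), (116, 101), (110, 114), (116, 117), (116, 143), (118, 164), (124, 163), (118, 164), (122, 163), (121, 164), (122, 163), (118, 162), (116, 162), (118, 164), (123, 164), (123, 160), (120, 161)]
255 [(133, 94), (129, 95), (129, 89), (118, 93), (120, 106), (120, 113), (121, 141), (122, 161), (121, 162), (122, 163), (124, 162), (127, 163), (124, 164), (124, 162), (122, 161), (120, 162), (125, 163), (124, 162), (128, 158), (127, 159)]
scene area 1838.5 box [[304.0, 180.60000610351562], [339.79998779296875, 160.10000610351562], [367.29998779296875, 208.3000030517578], [331.5, 228.6999969482422]] poly [[341, 169], [366, 209], [328, 221], [305, 180]]
```

The panel's edge meets the dark strip along its whole length, with no board showing between, and its size matches the panel lying flat at z = 0.030. Handing in.

```bash
python3 -c "
from rig import manip
print(manip.sign_off())"
```

```text
the job is handed in; nothing more can be done
None
```

I handed the job in at about 33 s with the panel tipped up against the board, turned face up and pushed flush along the back strip; the first tip-up slipped and the panel dropped back flat on the bench before the second worked, and wrist force peaked at about 55 N in the readings. I did not re-measure the brush, jar, knife and block at the end.

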